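# Bathroom jars back on their coasters

### The job

Put each of the four frosted-glass jars on the vanity back on its own teak coaster: the square jar on the square coaster, and the three round jars on the round coasters by size, smallest on smallest, middle on middle, largest on largest. Each jar must end upright, fully down inside the coaster's raised rim and let go; set the jars down gently without dropping or tipping them, and leave the chrome tumbler and the toothbrush holder standing where they are.

Things in the scene. Friction and masses are not known exactly. Their poses are not given: they have to be found in the camera images.
- jar_small: the smallest round frosted-glass jar with a pale bamboo twist cap, a plain upright cylinder 34 mm in diameter and 58 mm high in all (the top 20 mm are the cap, 1 mm smaller in radius and firmly on); loose, about 60 to 110 g; starts upright on the vanity top. Origin at the centre of its underside, z up; its yaw means nothing.
- jar_medium: the middle-sized round frosted-glass jar with a pale bamboo twist cap, a plain upright cylinder 49 mm in diameter and 70 mm high in all (the top 20 mm are the cap, 1 mm smaller in radius and firmly on); loose, about 100 to 210 g; starts upright on the vanity top. Origin at the centre of its underside, z up; its yaw means nothing.
- jar_large: the largest round frosted-glass jar with a pale bamboo twist cap, a plain upright cylinder 64 mm in diameter and 80 mm high in all (the top 20 mm are the cap, 1 mm smaller in radius and firmly on); loose, about 180 to 365 g; starts upright on the vanity top. Origin at the centre of its underside, z up; its yaw means nothing.
- jar_square: the square frosted-glass jar with a pale bamboo cap, an upright block 46 x 46 mm in plan and 62 mm high in all (the top 20 mm are the cap, 44 x 44 mm, firmly on); loose, about 100 to 200 g; starts upright on the vanity top, turned by any angle. Origin at the centre of its underside, z up; x and y square to its sides.
- coaster_small: the smallest round brown teak coaster: a disc 62 mm across with a raised rim 10 mm high and 6 mm wide around a round recess 50 mm in diameter; the recess floor is 4 mm above the vanity top. Fixed to the vanity top. Origin at the centre of its underside, z up; its yaw means nothing.
- coaster_medium: the middle-sized round brown teak coaster: a disc 77 mm across with a raised rim 10 mm high and 6 mm wide around a round recess 65 mm in diameter; the recess floor is 4 mm above the vanity top. Fixed to the vanity top. Origin at the centre of its underside, z up; its yaw means nothing.
- coaster_large: the largest round brown teak coaster: a disc 92 mm across with a raised rim 10 mm high and 6 mm wide around a round recess 80 mm in diameter; the recess floor is 4 mm above the vanity top. Fixed to the vanity top. Origin at the centre of its underside, z up; its yaw means nothing.
- coaster_square: the square brown teak coaster, 74 x 74 mm, with a raised rim 10 mm high and 6 mm wide around a square recess 62 x 62 mm; the recess floor is 4 mm above the vanity top. Fixed to the vanity top, turned by any angle. Origin at the centre of its underside, z up; x and y square to its sides.
- tumbler: a chrome tumbler, an open round cup about 70 mm in diameter at the rim and 85 mm high; loose, not to be shifted. Origin at the centre of its underside, z up.
- toothbrush_holder: a white ceramic toothbrush holder, a round block 68 mm in diameter and 88 mm high with four dark holes in its top; loose, not to be shifted. Origin at the centre of its underside, z up.
Mind the look-alikes: they are no part of the job. Leave any green look-alike of the jar_large alone.

How it is judged:
By the outcome, as a careful person would: the job done as asked, in the order asked, and still so for the second after the job is handed in, with the robot touching nothing.
It also fails if it takes over 128 s, if anything falls off the work surface, if the arm or the gripper's body presses on something with over 40 N, if the wrist force passes 120 N, or if a joint passes its speed limit or range.

### The arm

A 7-joint arm with a two-finger parallel gripper is mounted at the origin on the work surface. World frame = base frame: x ahead of the robot, y to its left, z up, the work surface at z = 0. Lengths are in m, angles in rad, forces in N, time in s.
With the tool pointing down it reaches from about 0.425 to 0.925 m from the base axis. Payload 6.8 kg.
Tool frame: the origin (TCP) lies on the front face of the gripper's body, between the roots of the fingers; the fingertips stand 73 mm ahead of it and the grasp point (between the pads) lies 54 mm ahead of it (env.nose_length is the distance from the TCP to the fingertips, in m); z points along the fingers, y is the line along which they close (so a half turn about z gives the same grasp; the last joint's range is limited). The gripper opens to 85 mm and grips with 20 to 120 N. Pads are 22 mm wide; open, the fingers measure 114 mm over their backs; the gripper's body (76 mm by 85 mm) begins 54 mm behind the grasp point. The pads swing forward as they close: fully open they stand 13 mm farther back than shut.
Start: joints at [-1.27, 0.477, 0.022, 1.555, -0.011, 1.109, -0.083], TCP at [0.268, 0.619, 0.304] pointing down, gripper open.
Joint ranges: [-2.96, 2.96], [-0.34, 2.1], [-1.41, 1.46], [0.24, 2.44], [-1.37, 4.51], [0.17, 1.92], [-2.96, 2.96]. Speed limits (rad/s): [2.39, 2.39, 3.14, 3.14, 3.14, 3.14, 3.14].

### API

Orientations are given as a unit quaternion [w, x, y, z].
In Python, from cell import env, kin, camera, calibration, job gives the robot as it stands. The module is installed in compiled form; this text tells all that it offers. Calls block until the motion is done:
- env.reach(position, orientation): joint-space move of the TCP to a pose.
- env.movel(position, velocity=0.15, rot=None, stop_force=None): straight line of the TCP; rot=None keeps the orientation; velocity is the mean speed in m/s. With stop_force (N) it stops when the force on the tool has changed by that much, and returns True; else False.
- env.goto_joints(angles): joint-space move.
- env.grip(opening, f_grip=None): finger opening in m; f_grip is the grip in N (None keeps the last); returns when the fingers have stopped.
- env.dwell(seconds).
- kin.inverse_kinematics(position, orientation): joint angles nearest the present ones, or None.
- env.get_state(): the state.
- camera(name): name is "scene" or "top"; returns (picture, depth): 420x560x3 uint8, blue, green, red; 420x560 float32, m along the optical axis (not along the pixel's ray), 0 where there is no reading.
- calibration(name): a dict with "fx", "fy", "cx", "cy" (pixels), "rvec" (rotation vector, rad) and "tvec" (3), from world to camera coordinates, as OpenCV has them. Camera axes: x right, y down, z forward; pixel columns grow to the right and rows downward; lengths in m; the calibration is good to about 2 mm. A picture is of the moment at which its call begins. calibration takes no time and is no camera call.
A pose or a line that the arm cannot do raises env.PlanningError and nothing moves.
- job.job_done(): hands the job in; it is judged then, once.
The state is a dict: "time": time; "qpos": joint angles; "joint_velocities": joint speeds; "joint_torque": joint torques, N m; "tcp_pos": TCP position; "orientation": TCP orientation; "force": force on the tool from outside, world axes, zero at the start; "torque": the same for the moment, N m; "opening": finger opening in m; "gripper_force": force on a finger pad.
Only numpy, scipy, OpenCV 4.12 (cv2) and the standard library are available. Lean on these libraries where they do the work, as an engineer would, in place of code of your own. Each camera call takes 0.05 s, during which the arm holds its last target. There are 200 camera calls.

## Working session

There is one attempt and no reset: what is moved stays moved. The work goes in short steps, each a Python script; the robot and the scene stay as the last script left them, time stands still between calls to the robot, and variables do not carry over. Pictures are saved under pics/ and viewed, at most 14 in all, crops included, and the job is handed in when it is done.

```bash
mkdir -p pics; python3 - <<'E'
from cell import env,camera,calibration
import cv2,numpy as np
for n in("top","scene"):
    p,d=camera(n); cv2.imwrite(f"pics/{n}0.png",p); np.savez(f"{n}0.npz",p=p,d=d); print(n,calibration(n))
s=env.get_state();print(s["time"],s["tcp_pos"],s["orientation"],s["opening"])
E
```

```text
top {'fx': 471.8769980785767, 'fy': 471.8769980785767, 'cx': 277.36245919530353, 'cy': 207.88057233077026, 'rvec': array([ 2.15022222, -2.17141677,  0.15885554]), 'tvec': array([-0.00715131,  0.53593525,  1.07320056])}
scene {'fx': 476.0658044726562, 'fy': 476.0658044726562, 'cx': 274.8064199101073, 'cy': 210.12015336525144, 'rvec': array([ 1.58185259,  2.22794055, -0.68874324]), 'tvec': array([ 0.17932858, -0.41483879,  1.42072839])}
0.1 [0.26817458 0.61900496 0.30303847] [-1.04612972e-04  2.02982989e-01  9.79181934e-01 -7.96484762e-04] 0.08514823672556132
```

View pics/top0.png

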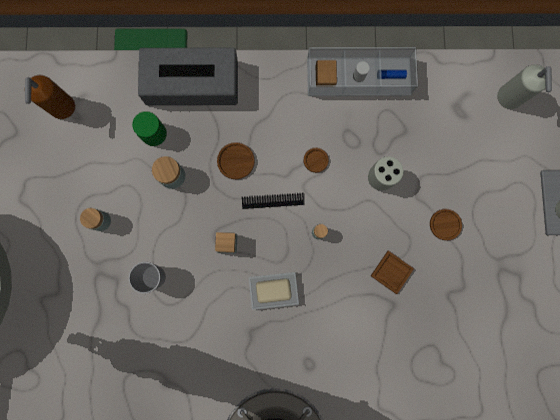

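View pics/scene0.png

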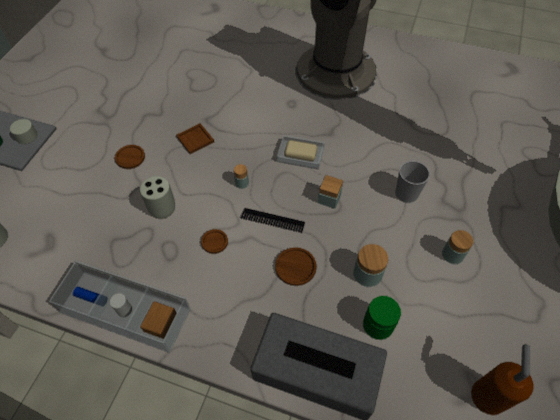

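Top view: the square jar is at (227,242), small at (320,231), medium at (92,218) and large at (166,170), with the green look-alike at (148,125). The coasters are large (236,161), small (316,160), medium (445,225) and square (393,272). The tumbler is at (145,278) and the holder at (389,170). The scene view agrees.

```bash
cat > vis.py <<'E'
import cv2,numpy as np
from cell import calibration
def cloud(n,d):
    c=calibration(n);R=cv2.Rodrigues(c["rvec"])[0]
    v,u=np.mgrid[:d.shape[0],:d.shape[1]]
    P=np.stack([(u-c["cx"])/c["fx"]*d,(v-c["cy"])/c["fy"]*d,d],-1)
    return (P-c["tvec"])@R
def plane(n,uv,z):
    c=calibration(n);R=cv2.Rodrigues(c["rvec"])[0];uv=np.asarray(uv,float).reshape(-1,2)
    r=np.c_[(uv[:,0]-c["cx"])/c["fx"],(uv[:,1]-c["cy"])/c["fy"],np.ones(len(uv))]@R
    o=-R.T@c["tvec"]
    return (o+r*((z-o[2])/r[:,2])[:,None])[:,:2]
def rect(pts):
    (c,s,a)=cv2.minAreaRect((pts*1000).astype(np.float32)); return np.array(c)/1000,s,a
E
python3 - <<'E'
from vis import *
S={"top":{"small":(320,231),"medium":(92,218),"large":(166,170),"square":(227,242),"green":(148,123),"tumb":(145,278),"hold":(389,168)},
"scene":{"small":(241,170),"medium":(460,240),"large":(372,258),"square":(331,184),"green":(382,310)}}
H=dict(small=.058,medium=.07,large=.08,square=.062,green=.08,tumb=.085,hold=.088)
C={"top":{"small":(316,160),"medium":(445,225),"large":(236,161),"square":(393,272)},"scene":{"small":(214,241),"medium":(129,156),"large":(296,266),"square":(195,138)}}
for n in("top","scene"):
    f=np.load(n+"0.npz");p,d=f["p"],f["d"];X=cloud(n,d)
    hsv=cv2.cvtColor(p,cv2.COLOR_BGR2HSV)
    g=X[...,2][(hsv[...,1]<40)&(abs(X[...,2])<.015)];print(n,"table z",np.median(g))
    for k,(u,v) in S[n].items():
        m=(abs(X[...,2]-H[k])<.008)&(d>0)
        m[:]&=(np.hypot(*(X[...,:2]-X[v,u,:2]).transpose(2,0,1))<.06)
        _,l=cv2.connectedComponents(m.astype(np.uint8));l0=l[v,u]
        q=X[(l==l0) if l0 else m]; c,s,a=rect(q[:,:2]);print(n,k,len(q),"z",q[:,2].mean().round(4),"mean",q[:,:2].mean(0).round(4),"rect",c.round(4),np.round(s,1),round(a,1))
    for k,(u,v) in C[n].items():
        m=((hsv[...,1]>110)&((hsv[...,0]<22))).astype(np.uint8)
        _,l=cv2.connectedComponents(m);vv,uu=np.where(l==l[v,u])
        xy=plane(n,np.c_[uu,vv],.010);c,s,a=rect(xy);print(n,"coaster",k,len(uu),"mean",xy.mean(0).round(4),"rect",c.round(4),np.round(s,1),round(a,1),"r",np.hypot(*c).round(3))
E
```

```text
top table z -0.0017509469701026913
top small 152 z 0.0562 mean [ 0.4806 -0.1106] rect [ 0.4803 -0.1105] [30.  29.6] 86.8
top medium 340 z 0.0675 mean [0.5134 0.4115] rect [0.5136 0.4123] [43.9 46.8] 0.9
top large 576 z 0.0776 mean [0.622  0.2427] rect [0.6219 0.2433] [60.2 60.5] 4.3
top square 379 z 0.0598 mean [0.4566 0.1082] rect [0.4568 0.1088] [43.7 43.4] 89.0
top green 558 z 0.0778 mean [0.7286 0.2899] rect [0.729  0.2907] [60.1 60.6] 42.7
top tumb 165 z 0.0822 mean [0.3791 0.2849] rect [0.3803 0.2824] [67.9 67.5] 89.4
top hold 679 z 0.0864 mean [ 0.613  -0.2644] rect [ 0.6136 -0.265 ] [65.7 65.6] 44.2
top coaster small 471 mean [ 0.6567 -0.1073] rect [ 0.6562 -0.1071] [58.9 59.2] 62.7 r 0.665
top coaster medium 778 mean [ 0.4958 -0.417 ] rect [ 0.4965 -0.4169] [74.9 73. ] 86.9 r 0.648
top coaster large 1054 mean [0.6564 0.0882] rect [0.6565 0.089 ] [87.5 87. ] 89.6 r 0.663
top coaster square 977 mean [ 0.3837 -0.2827] rect [ 0.384  -0.2828] [74.2 73.7] 53.9 r 0.477
scene table z 0.0008832291636078734
scene small 124 z 0.0577 mean [ 0.4826 -0.1074] rect [ 0.481  -0.1078] [30.2 29.5] 23.0
scene medium 368 z 0.0703 mean [0.5163 0.4143] rect [0.514  0.4147] [46.5 45.7] 4.5
scene large 666 z 0.0804 mean [0.6246 0.2458] rect [0.6229 0.2461] [60.9 60.8] 32.4
scene square 324 z 0.0622 mean [0.4598 0.1116] rect [0.4575 0.111 ] [44.5 46.6] 87.5
scene green 810 z 0.0803 mean [0.731  0.2931] rect [0.7292 0.2937] [60.4 62. ] 53.0
scene coaster small 505 mean [ 0.6591 -0.1041] rect [ 0.6581 -0.1047] [60.8 60.6] 19.0 r 0.666
scene coaster medium 551 mean [ 0.4982 -0.4137] rect [ 0.4976 -0.4134] [80.  73.8] 61.8 r 0.647
scene coaster large 1214 mean [0.6594 0.0918] rect [0.6586 0.0919] [88.8 90.6] 19.1 r 0.665
scene coaster square 630 mean [ 0.3859 -0.2789] rect [ 0.3851 -0.2793] [79.1 75.3] 53.4 r 0.476
```

```bash
cat > act.py <<'E'
from cell import env,kin,camera
import numpy as np,cv2
from scipy.spatial.transform import Rotation
J=dict(small=(.4807,-.109),medium=(.5139,.4135),large=(.6224,.2447),square=(.4572,.110))
C=dict(small=(.657,-.106),medium=(.497,-.4152),large=(.6575,.0903),square=(.3845,-.281))
W=dict(small=.034,medium=.049,large=.064,square=.046)
G=dict(small=.033,medium=.042,large=.050,square=.035)   # grasp height over the jar's base
az=lambda p:np.degrees(np.arctan2(p[1],p[0]))
PHI={k:(az(J[k])+o,az(C[k])+o) for k,o in(("small",90),("medium",0),("large",90))}
PHI["square"]=(-1.7,-36.3)
def quat(deg):
    c,s=np.cos(np.radians(deg)),np.sin(np.radians(deg))
    x,y,z,w=Rotation.from_matrix(np.array([[-s,c,0],[c,s,0],[0,0,-1.]])).as_quat();return np.array([w,x,y,z])
Z=.23
def P(xy,z): return [xy[0],xy[1],z]
def say(t):
    s=env.get_state();print(t,round(s["time"],2),np.round(s["tcp_pos"],4),"open",round(s["opening"],4),"grip",np.round(s["gripper_force"],1),"F",np.round(s["force"],1))
def pick(k):
    q=quat(PHI[k][0]);z=G[k]+.054
    env.reach(P(J[k],Z),q);env.grip(min(.085,W[k]+.026))
    env.movel(P(J[k],z+.05),.25)
    hit=env.movel(P(J[k],z),.1,stop_force=8);say(f"{k} down hit={hit}")
    if hit: raise SystemExit("touched something")
    env.grip(W[k]-.01,40);say("gripped")
    env.movel(P(J[k],z+.03),.08);env.movel(P(J[k],Z+.02),.25);say("lifted")
def place(k):
    z=G[k]+.054+.004
    env.movel(P(C[k],Z+.02),.3,rot=quat(PHI[k][1]));say("above")
    env.movel(P(C[k],z+.025),.2);env.movel(P(C[k],z+.006),.06)
    hit=env.movel(P(C[k],z-.003),.02,stop_force=3);say(f"set hit={hit} z-z0={env.get_state()['tcp_pos'][2]-z:.4f}")
def release(k):
    env.grip(min(.085,W[k]+.018));say("released")
    z=env.get_state()["tcp_pos"][2]
    env.movel(P(C[k],z+.06),.12);env.movel(P(C[k],Z),.25)
def shot(n,cam="scene"):
    p,d=camera(cam);cv2.imwrite(f"pics/{n}.png",p);return p,d
E
python3 - <<'E'
from act import *
for k in J:
    for p,f in((J[k],PHI[k][0]),(C[k],PHI[k][1])):
        for z in(Z+.02,G[k]+.055):
            q=kin.inverse_kinematics(P(p,z),quat(f));print(k,z,None if q is None else np.round(q,2))
pick("medium");shot("m1")
E
```

```text
small 0.25 [-0.45  0.28  0.65  2.07 -0.22  0.86  1.68]
small 0.088 [-0.16  0.54  0.32  2.15 -0.34  0.5   1.76]
small 0.25 [-0.27  0.55  0.49  1.66 -0.29  1.01  1.72]
small 0.088 [-0.1   0.72  0.24  1.73 -0.24  0.72  1.67]
medium 0.25 [-0.9   0.51  0.18  1.66 -0.11  0.99 -0.01]
medium 0.097 [-0.87  0.69  0.14  1.74 -0.13  0.72  0.01]
medium 0.25 [-0.08  0.73  1.06  1.72 -0.7   1.12  0.5 ]
medium 0.097 [ 0.28  0.72  0.45  1.79 -0.45  0.73  0.27]
large 0.25 [-0.48  0.52  0.02  1.62 -0.01  1.    1.49]
large 0.10500000000000001 [-0.45  0.69 -0.02  1.7   0.02  0.75  1.46]
large 0.25 [-0.35  0.51  0.17  1.64 -0.1   0.99  1.56]
large 0.10500000000000001 [-0.29  0.68  0.08  1.72 -0.07  0.74  1.54]
square 0.25 [-0.79  0.22  0.48  2.11 -0.13  0.84 -0.25]
square 0.09 [-0.63  0.51  0.32  2.2  -0.34  0.47 -0.07]
square 0.25 [-0.22  0.29  0.86  2.11 -0.29  0.86  0.18]
square 0.09 [-0.27  0.82  1.05  2.22 -1.1   0.79  0.91]
medium down hit=False 2.75 [0.5142 0.4136 0.0963] open 0.0749 grip 0.0 F [-0.7  1.2  0.4]
gripped 3.11 [0.5144 0.4139 0.097 ] open 0.0477 grip 42.1 F [-1.3  0.6  4.7]
lifted 4.28 [0.5131 0.413  0.2484] open 0.0475 grip 41.5 F [-0.6 -0.7 -2.3]
```

View pics/m1.png

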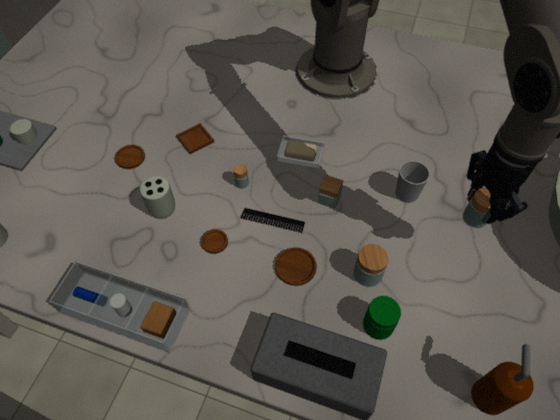

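The picture shows the medium jar held at about (480,207), upright in the gripper. The opening reading says it is gripped by its cap.

```bash
python3 - <<'E'
from act import *
place("medium");s1=shot("m2");release("medium");shot("m3")
a,b=cv2.imread("pics/m2.png"),cv2.imread("pics/m3.png")
f=lambda i:cv2.resize(i[90:260,60:260],None,fx=2,fy=2)
cv2.imwrite("pics/m23.png",np.hstack([f(a),f(b)]))
E
```

```text
above 7.25 [ 0.4974 -0.4143  0.25  ] open 0.0476 grip 41.5 F [-0.   0.2 -1.7]
set hit=True z-z0=0.0010 8.84 [ 0.4973 -0.4155  0.101 ] open 0.0475 grip 42.2 F [-0.2  0.5  5.3]
released 9.22 [ 0.4966 -0.4147  0.0998] open 0.0671 grip 0.0 F [-0.6  0.3  0.4]
```

View pics/m23.png

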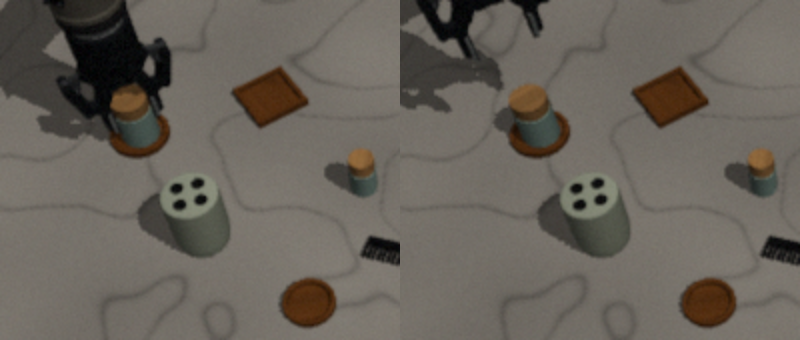

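The crop shows the medium jar upright and seated in the round medium coaster, centred, with the gripper clear. Next, the square and large jars.

```bash
python3 - <<'E'
from act import *
for k in("square","large"):
    pick(k);shot(k+"_a")
    if env.get_state()["opening"]<W[k]-.005: raise SystemExit("missed")
    place(k);release(k);shot(k+"_b")
E
python3 -c "
import cv2,numpy as np
i=[cv2.imread('pics/%s.png'%n) for n in('square_a','square_b','large_a','large_b')]
f=lambda a:cv2.resize(a[80:330,80:440],(400,278))
cv2.imwrite('pics/sl.png',np.vstack([np.hstack([f(i[0]),f(i[1])]),np.hstack([f(i[2]),f(i[3])])]))"
```

```text
square down hit=False 13.65 [0.4577 0.1101 0.0896] open 0.0721 grip 0.0 F [-0.   0.2 -0.1]
gripped 14.0 [0.4577 0.1102 0.0898] open 0.0453 grip 40.9 F [-0.8  0.1  5.4]
lifted 15.2 [0.4564 0.11   0.2489] open 0.0455 grip 41.1 F [ 0.5  0.6 -2.3]
above 16.73 [ 0.3845 -0.2799  0.2497] open 0.0454 grip 41.0 F [-1.  -0.2 -1.2]
set hit=True z-z0=0.0007 18.35 [ 0.3847 -0.2812  0.0937] open 0.0455 grip 41.9 F [-0.   0.7  4.2]
released 18.68 [ 0.3842 -0.2807  0.0933] open 0.0643 grip 0.0 F [ 0.3 -0.8 -0.7]
large down hit=False 23.36 [0.6226 0.2446 0.104 ] open 0.0849 grip 0.0 F [ 1.2 -0.3  0.1]
gripped 23.7 [0.6231 0.2447 0.1052] open 0.0628 grip 44.3 F [-0.7  0.4  6.3]
lifted 24.84 [0.6215 0.2446 0.2485] open 0.0629 grip 44.7 F [-0.8 -0.  -3.6]
above 25.57 [0.657  0.089  0.2485] open 0.0627 grip 44.7 F [-0.4  0.4 -3.6]
set hit=True z-z0=0.0012 27.12 [0.658  0.0903 0.1092] open 0.0624 grip 45.5 F [-0.5 -0.2  6.1]
released 27.45 [0.6568 0.0903 0.1077] open 0.0819 grip 0.0 F [-0.3 -0.1 -0.4]
```

View pics/sl.png

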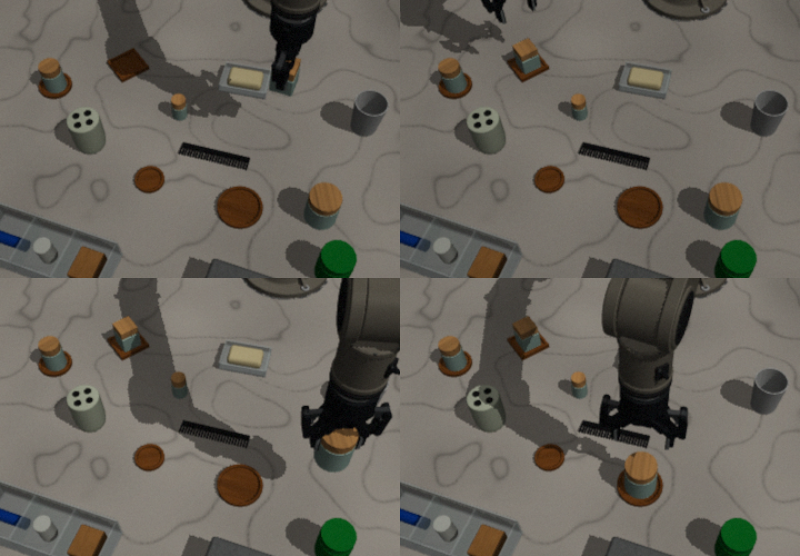

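The four crops show the square and large jars lifted, then seated upright in their coasters; nothing else has moved. The small jar is last, followed by a check.

```bash
python3 - <<'E'
from act import *
k="small"
pick(k)
if env.get_state()["opening"]<W[k]-.005: raise SystemExit("missed")
place(k);release(k)
env.reach([.268,.619,.304],quat(66.6))
p,d=shot("end_t","top");shot("end_s")
from vis import cloud,rect
H=dict(small=.062,medium=.074,large=.084,square=.066)
T=dict(tumb=(.3801,.2824,.085),hold=(.6136,-.265,.088))
X=cloud("top",d)
for n,(x,y,h) in {**{k:(*C[k],H[k]) for k in C},**T}.items():
    m=(abs(X[...,2]+.002-h)<.008)&(np.hypot(X[...,0]-x,X[...,1]-y)<.045)
    q=X[m];c,s,a=rect(q[:,:2]);print(n,c.round(4),np.round(s,1),round(a,1),"z",q[:,2].mean().round(4),"coaster/ref",(x,y))
E
```

```text
small down hit=False 31.12 [ 0.4811 -0.1092  0.0875] open 0.0602 grip 0.0 F [ 0.6 -0.4  0.5]
gripped 31.48 [ 0.4812 -0.1091  0.0878] open 0.0324 grip 39.2 F [-0.7  0.4  6.3]
lifted 32.68 [ 0.48   -0.1085  0.2489] open 0.0325 grip 39.8 F [ 0.5  0.1 -2.3]
above 33.42 [ 0.6558 -0.1065  0.2476] open 0.0323 grip 39.8 F [-0.3 -0.6 -2.5]
set hit=True z-z0=0.0009 35.07 [ 0.6574 -0.1062  0.0919] open 0.0322 grip 40.4 F [-1.2 -0.3  7.3]
released 35.39 [ 0.6566 -0.1058  0.0907] open 0.0519 grip 0.0 F [-0.2  0.4  0.4]
small [ 0.6556 -0.1074] [29.5 31.2] 5.3 z 0.0601 coaster/ref (0.657, -0.106)
medium [ 0.4962 -0.4155] [45.6 43.8] 87.8 z 0.0723 coaster/ref (0.497, -0.4152)
large [0.6567 0.0886] [60.5 60.5] 24.5 z 0.0819 coaster/ref (0.6575, 0.0903)
square [ 0.384  -0.2822] [44.7 44.1] 53.3 z 0.0641 coaster/ref (0.3845, -0.281)
tumb [0.3803 0.2827] [68.7 67.5] 89.4 z 0.0812 coaster/ref (0.3801, 0.2824)
hold [ 0.6138 -0.2652] [65.9 66.5] 43.9 z 0.0862 coaster/ref (0.6136, -0.265)
```

View pics/end_s.png

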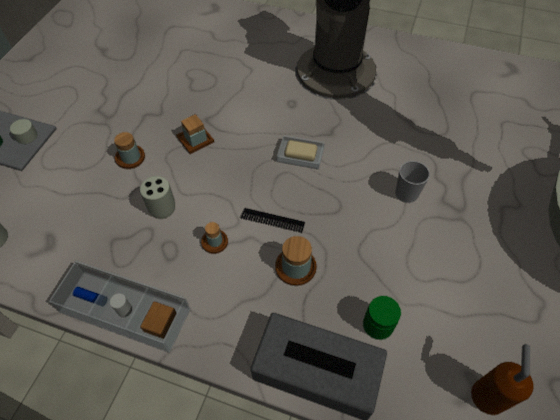

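View pics/end_t.png

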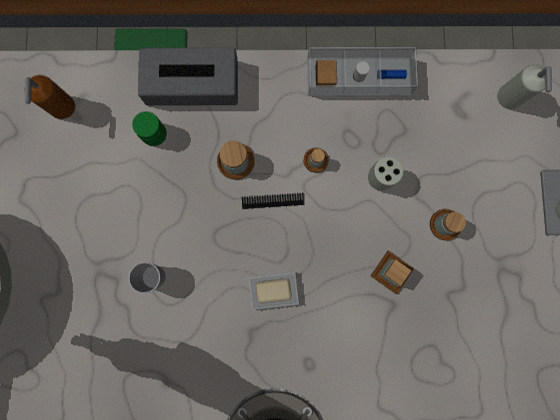

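Both views show all four jars upright and centred in their coasters (scene view: 127,148; 195,132; 213,236; 297,258). The tumbler, holder and green jar have not moved.

```bash
python3 -c "
from cell import job
print(job.job_done())"
```

```text
the job is handed in; nothing more can be done
None
```

All four jars are upright, seated in their own coasters and let go; the tumbler, toothbrush holder and green look-alike did not move, and the job is handed in.

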